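Hold the shield box's sprung lid just below its balance point

ROBOT

A 7-joint arm with a two-finger parallel gripper is mounted at the origin on the work surface. World frame = base frame: x ahead of the robot, y to its left, z up, the work surface at z = 0. Lengths are in m, angles in rad, forces in N, time in s.
With the tool pointing down it reaches from about 0.425 to 0.925 m from the base axis. Payload 6.8 kg.
Tool frame: the origin (TCP) lies at the very end of the fingers, on their centre line; the grasp point (between the pads) lies grasp_offset behind it (grasp_offset is the distance from the TCP to the grasp point, in m); z points along the fingers, y is the direction in which the jaws open and shut (so a half turn about z gives the same grasp; the last joint's range is limited). The gripper opens to 85 mm and grips with 20 to 120 N. Pads are 22 mm wide; open, the fingers measure 114 mm over their backs; the gripper's body (76 mm by 85 mm) begins 54 mm behind the grasp point. The pads swing forward as they close: fully open they stand 13 mm farther back than shut.
Start: joints at [-1.398, 0.477, 0.022, 1.555, -0.011, 1.109, -0.083], TCP at [0.187, 0.649, 0.231] pointing down, gripper open.
Joint ranges: [-2.96, 2.96], [-0.34, 2.1], [-1.41, 1.46], [0.24, 2.44], [-1.37, 4.51], [0.17, 1.92], [-2.96, 2.96]. Speed limits (rad/s): [2.39, 2.39, 3.14, 3.14, 3.14, 3.14, 3.14].

INTERFACE

Orientations are given as a unit quaternion [w, x, y, z].
In Python, from station import * gives the robot as it stands.
- The arm moves only by the shell command python3 -m handwheel 'ROWS' [FORCE]. ROWS is JSON, one flat list of numbers, 7 for each row, row after row: the shift along the world's x, y, z in cm, then the turn, a rotation vector about the world's x, y, z in degrees, then the opening, from 0 (shut) to 1 (fully open). In form: [tx, ty, tz, ax, ay, az, fingers, tx, ty, tz, ax, ay, az, fingers, ...]. A call has 1 to 8 rows; each row is the pose to reach, as a shift and turn from the pose measured when the call began; what a row does not reach only later rows make up. A row lasts 1/12 s, in which the tool goes at most 41.7 mm and 7.16 degrees, less where a joint would pass 70% of its speed; a pose out of reach is approached as far as the arm can. A call with a gripper value outside its range is refused whole. The fingers move at their own pace and stop on an object; FORCE is the grip in N (left out, the last holds). Time passes only in rows, so rows that repeat a pose let the fingers close. It gives the time, the measured TCP pose, the force and the opening at its end, in the units of the state.
- get_obs(): the state, without advancing time (a new reading comes with each control period).
- read_camera(name): name is "scene" or "top"; returns the picture (384x512x3 uint8, red, green, blue); there is no depth.
- camera_info(name): a dict with "fx", "fy", "cx", "cy" (pixels), "R" (3x3) and "t" (3): a world point X has camera coordinates R X + t. Camera axes: x right, y down, z forward; pixel columns grow to the right and rows downward; lengths in m; the calibration is good to about 2 mm. A picture is of the moment at which its call begins. camera_info takes no time and is no camera call.
- hand_in(): hands the job in, once; it reports no verdict.
The state is a dict: "t": time; "q": joint angles; "joint_vel": joint speeds; "joint_torque": joint torques, N m; "eef_pos": TCP position; "tool_rot": TCP orientation; "contact_force": force on the tool from outside, world axes, zero at the start; "torque": the same for the moment, N m; "gripper_width": opening from 0.0 (shut) to 1.0 (fully open).
Only numpy, scipy, OpenCV 4.12 (cv2) and the standard library are available. Lean on these libraries where they do the work, as an engineer would, in place of code of your own. Each camera call takes 0.05 s, during which the arm holds its last target. There are 200 camera calls.

TASK

Clear the lid of the shielded test box: put the handheld meter lying on it onto the narrow sloped desk rest, straight along the plate, face up, with its foot end down against the lip. Then take the lid by its bar handle, raise it past its balance point, where the hinge springs take over, without letting it spring up to its stop, and ease it back to just below that point. Finish still gripping the bar and holding the lid still there, so that I can set the hinge springs; disturb nothing else on the bench.

Things in the scene. Friction and masses are not known exactly. Their poses are not given: they have to be found in the camera images.
- shield_box: aluminium shielded test box fixed to the bench, 240 mm deep (x), 300 wide (y), 100 high without lid. Origin: centre of its underside, z up; hinge side to its +x (away from the robot), latch side to -x; turned by up to 0.2 rad. The closed lid is 240 x 300 mm, 16 mm thick, its flat top 116 mm above the bench.
- lid_hinge (a point): middle of the lid's hinge axis, at (125, 0, 104) mm in the box's frame; the axis runs along the box's y. Two torsion-spring barrel hinges lie on it.
- lid (a joint): how far the lid is raised (rad): 0 closed, grows as its latch edge rises; stop at 1.40. Balance point at 0.90 rad (52 degrees): below it the lid outweighs its hinge springs and falls shut if let go (2 N pull at the bar when closed, fading to none at 0.90); above it the springs win and drive it up to the stop (up to 2 N).
- lid_bar (a point): round steel bar of the lid's bow handle, 12 mm thick, 120 mm long along its y (parallel to the hinge), on two end posts. Origin: middle of the bar, 38 mm above the lid's top; lid closed: (-95, 0, 154) mm in the box's frame, i.e. 220 mm from the hinge axis towards the latch side and 50 mm above it. Its axes turn with the lid (parallel to the box's when closed). The bar can turn between finger pads.
- meter: handheld meter, grey with a black head, 190 mm long (x), 54 wide (y), 36 thick (z), 0.2 to 0.4 kg. Origin: centre of its underside; +x to the black head end, which has a black knob (30 mm across, 10 high) on the face, 68 mm from the origin; -x the foot end; +z the face. Starts face up on the closed lid behind the bar, lying across the box, head to the box's +y (within 0.4 rad).
- rest: desk rest for the meter, fixed: dark base plate 120 x 100 x 12 mm carrying a narrow aluminium plate, 40 mm wide, 120 long, that rises by 0.35 rad (20 degrees) towards the rest's +x. Origin: centre of its underside, z up, turned by up to 0.3 rad. With the meter seated, foot on the lip, the meter's origin is at (29, 0, 69) mm in this frame and its x points up the slope.
- rest_foot (a point): low end of the upper face of the rest's sloped plate, on its middle line, at (-60, 0, 36) mm in the rest's frame; here a lip 44 mm wide stands 16 mm proud, square to the slope. Site axes are the rest's.
- bottle: bystander: white bottle with a blue cap, 52 mm across, 150 mm high, standing; origin at the centre of its underside
- flux_jar: bystander: amber jar with a black cap, 52 mm across, 70 mm high, standing; origin at the centre of its underside
- module: bystander: small green circuit module 70 x 50 x 18 mm on the pink pad; origin at the centre of its underside
- strip: bystander: black connector strip 12 x 95 x 9 mm on the pink pad; origin at the centre of its underside
- driver: bystander: screwdriver 170 mm long lying on the bench; origin on its underside near the middle
- mouse: bystander: black computer mouse 100 x 60 x 34 mm; origin at the centre of its underside
- parts_tray: bystander: small black open parts tray 110 x 75 x 35 mm; origin at the centre of its underside

How it is judged:
On the way, in this order (a step that is already met when the one before it is completed fails the run):
1. the meter lies on the sloped rest, straight, face up, foot at the lip, let go, with the lid still shut (x of meter in the frame of rest between 0.0212 and 0.0432 m and y of meter in the frame of rest between -0.012 and 0.012 m and z of meter in the frame of rest between 0.0586 and 0.0806 m and angle between meter's own z axis and vertical below 0.43 rad and angle between meter's own x axis and vertical between 1.141 and 1.301 rad and angle between the y axis of meter and the y axis of rest, either way round below 0.15 rad and linear speed of meter below 0.02 m/s and contact force between meter and rest above 0.5 N and contact force between the fingers and meter below 0.05 N and value of joint lid below 0.1 rad), for 0.3 s.
2. the lid has been raised past its balance point by its bar (value of joint lid above 0.93 rad and contact force between the fingers and lid_c2 above 0.5 N), for 0.1 s.
At the end, for the whole second after the job is handed in: The meter lies at rest on the sloped plate, straight (within 0.15 rad), face up, within 12 mm of the plate's middle line and with its foot within about 12 mm of the lip; the gripper still holds the lid's bar, and the lid stands still between 0.64 and 0.885 rad, just below its balance point at 0.90 (x of meter in the frame of rest between 0.0212 and 0.0432 m and y of meter in the frame of rest between -0.012 and 0.012 m and z of meter in the frame of rest between 0.0586 and 0.0806 m and angle between meter's own z axis and vertical below 0.43 rad and angle between meter's own x axis and vertical between 1.141 and 1.301 rad and angle between the y axis of meter and the y axis of rest, either way round below 0.15 rad and linear speed of meter below 0.02 m/s and contact force between meter and rest above 0.5 N and value of joint lid between 0.64 and 0.885 rad and velocity of joint lid between -0.05 and 0.05 rad/s and contact force between the fingers and lid_c2 above 1 N); the arm keeps its last pose, push and grip.
It fails at once if the lid reached its upper stop (value of joint lid above 1.37 rad).
It fails at once if the lid was raised with the meter still on it (value of joint lid above 0.12 rad and horizontal distance between meter and shield_box below 0.12 m).
It fails at once if something else on the bench was disturbed (distance of any of bottle, flux_jar, module, strip, driver, mouse, parts_tray from where it was at the start of the episode above 0.03 m).
It also fails if it takes over 64 s, if anything falls off the work surface, if the arm or the gripper's body presses on something with over 40 N, if the wrist force passes 120 N, or if a joint passes its speed limit or range.

## Working session

There is one attempt and no reset: what is moved stays moved. The work goes in short steps, Python scripts to look and compute and a shell command to move; the robot and the scene stay as the last step left them, time stands still between calls to the robot, and variables do not carry over. Pictures are saved under pics/ and viewed, on a budget of 10 in all, crops included, one or two more only if the job needs it, and the job is handed in when it is done.

```bash
mkdir -p pics; ls; python3 - <<'E'
from station import *
import cv2
for n in("scene","top"):
    im=read_camera(n); cv2.imwrite(f"pics/{n}0.png",im[...,::-1])
    c=camera_info(n); print(n,c)
print(get_obs())
E
```

```text
pics
scene {'fx': 383.54426302218417, 'fy': 383.54426302218417, 'cx': 252.92203538014004, 'cy': 188.47504549279836, 'R': array([[ 0.19048026,  0.9816875 ,  0.00263   ],
       [ 0.84731756, -0.16305389, -0.50543683],
       [-0.49575219,  0.09850418, -0.8628596 ]]), 't': array([-0.07525887, -0.39590745,  1.41565156])}
top {'fx': 346.5003354656305, 'fy': 346.5003354656305, 'cx': 251.84059819153276, 'cy': 189.25037606720898, 'R': array([[ 0.02563756, -0.99967004, -0.00159212],
       [-0.97623299, -0.02469358, -0.21531227],
       [ 0.21520191,  0.00707436, -0.97654395]]), 't': array([-0.00800876,  0.57478984,  0.95700552])}
{'t': 0.1, 'q': array([-1.39810127,  0.47772672,  0.02234656,  1.55633874, -0.01154236,
        1.1092465 , -0.08312718]), 'joint_vel': array([ 1.64245968e-04, -1.89497290e-03, -6.29622577e-04, -4.63180397e-03,
       -8.71183325e-04, -1.10647115e-03,  4.13875794e-05]), 'joint_torque': array([ 4.46467791e-03, -5.97756958e+01,  1.61330022e+00, -2.81950629e+01,
        1.27471896e-02,  5.05972712e-03, -6.64154598e-06]), 'eef_pos': array([0.18691313, 0.64807235, 0.23042259]), 'tool_rot': array([-7.19821794e-05,  1.39951244e-01,  9.90158076e-01, -7.92681566e-04]), 'contact_force': array([-0.37638063,  0.52541489, -0.1821675 ]), 'torque': array([ 0.00822966, -0.03843101,  0.03130198]), 'gripper_width': 1.0003583801141607}
```

View pics/scene0.png

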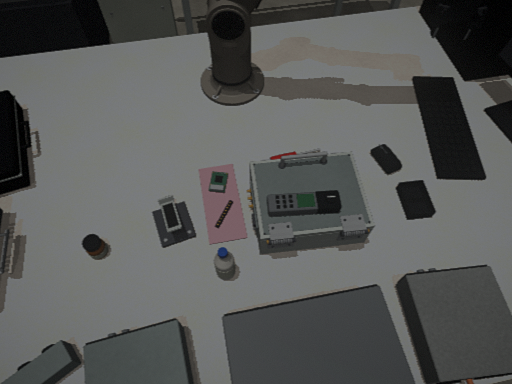

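View pics/top0.png

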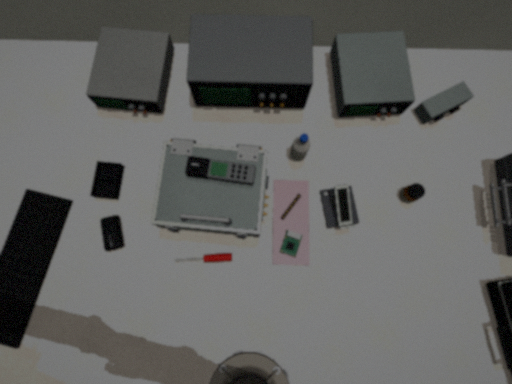

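The scene view shows the box around (312,200), the meter on its lid with its head at (328,202), and the rest at (172,220) with its lip toward the robot. The top view shows the box at (212,190), the meter at (220,170) with its head to the left, and the rest at (340,207). I'll zoom both for accurate pixels.

```bash
python3 - <<'E'
import cv2
def crop(n,x0,y0,w,h,s):
    im=cv2.imread(f"pics/{n}0.png")[y0:y0+h,x0:x0+w]
    im=cv2.convertScaleAbs(cv2.resize(im,None,fx=s,fy=s,interpolation=cv2.INTER_CUBIC),alpha=1.3)
    for k in range(0,w,10):
        L=12 if k%50 else 25
        cv2.line(im,(k*s,0),(k*s,L),(0,0,255),1)
    for k in range(0,h,10):
        cv2.line(im,(0,k*s),(12,k*s),(0,0,255),1)
    return im
import numpy as np
a=crop("scene",235,140,150,110,5); cv2.imwrite("pics/sbox.png",a)
a=crop("top",145,125,150,115,5); cv2.imwrite("pics/tbox.png",a)
b=np.hstack([crop("scene",140,185,60,70,6),crop("top",315,175,60,70,6)]); cv2.imwrite("pics/rest.png",b)
E
```

```text
(no output)
```

View pics/sbox.png

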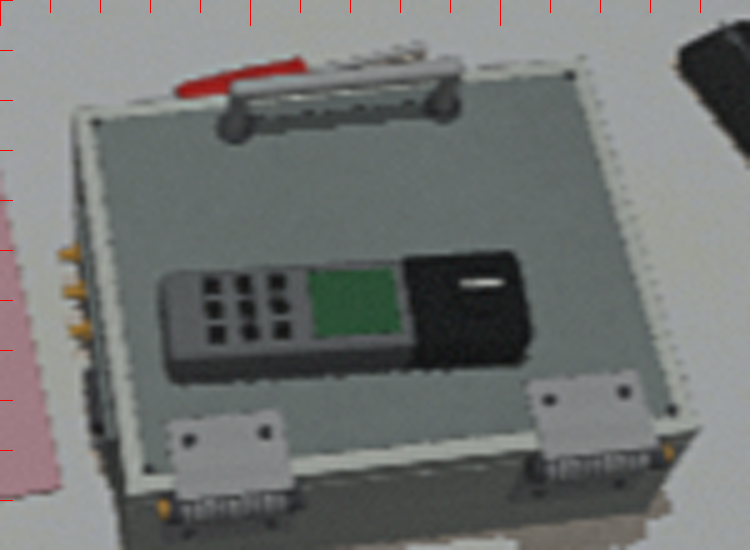

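View pics/tbox.png

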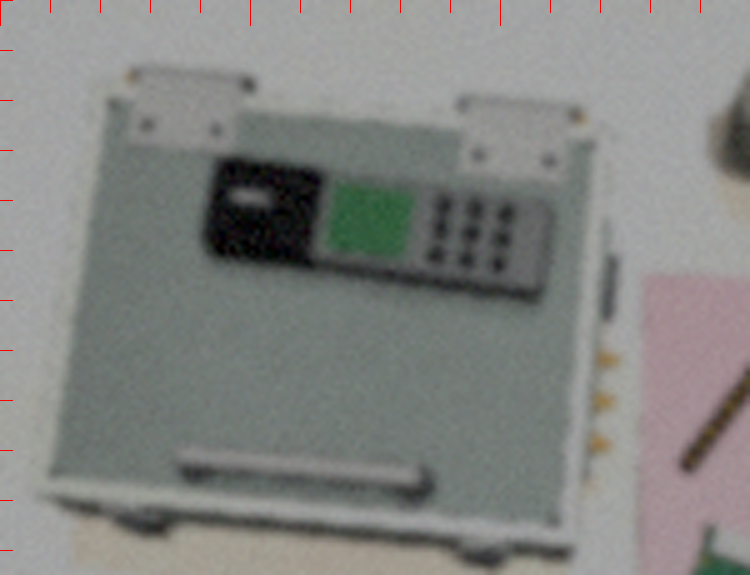

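View pics/rest.png

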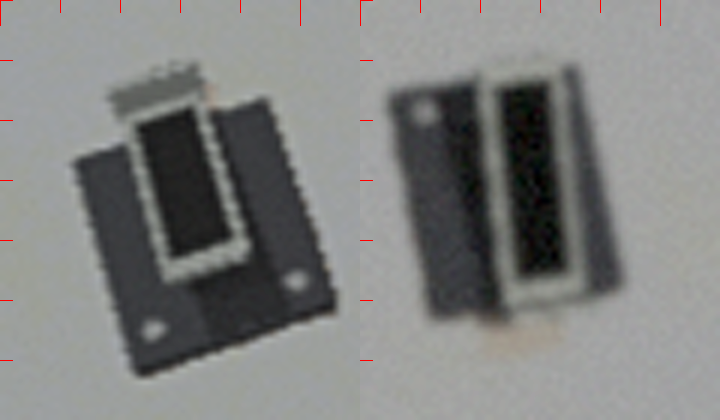

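Zoomed pixels are clear: lid corners, bar ends, meter face corners and rest base corners. I'll fit the poses from them.

```bash
cat > h.py <<'E'
import numpy as np
from station import *
from scipy.optimize import least_squares
from scipy.spatial.transform import Rotation as R
C={n:camera_info(n) for n in("scene","top")}
def proj(n,X):
    c=C[n]; p=np.atleast_2d(X)@np.array(c["R"]).T+c["t"]
    return np.c_[c["fx"]*p[:,0]/p[:,2]+c["cx"],c["fy"]*p[:,1]/p[:,2]+c["cy"]]
def place(p,X,z0=0):
    X=np.array(X,float)/1000; c,s=np.cos(p[2]),np.sin(p[2])
    return np.c_[c*X[:,0]-s*X[:,1]+p[0],s*X[:,0]+c*X[:,1]+p[1],X[:,2]+z0]
def fit(obs,p0,z0=0):
    f=lambda p:np.concatenate([(proj(n,place(p,X,z0))-U) for n,X,U in obs]).ravel()
    r=least_squares(f,p0,loss="soft_l1"); print(np.round(r.x,4)); print(np.round(f(r.x).reshape(-1,2),1).tolist()); return r.x
E
python3 - <<'E'
from h import *
S=lambda L:np.array(L)/5+[235,140]
T=lambda L:np.array(L)/5+[145,125]
box=fit([("scene",[[-120,-150,116],[-120,150,116],[120,150,116],[120,-150,116],[-95,-60,154],[-95,60,154]],S([[75,112],[588,60],[700,428],[128,492],[232,90],[462,68]])),
 ("top",[[120,150,116],[120,-150,116],[-120,150,116],[-95,60,154],[-95,-60,154]],T([[108,95],[597,145],[48,488],[180,458],[428,474]]))],[.55,.0,0])
m=fit([("scene",[[-95,27,36],[-95,-27,36],[95,27,36],[95,-27,36],[-95,-27,0],[95,-27,0]],S([[160,272],[168,360],[515,252],[527,345],[172,382],[525,362]])),
 ("top",[[95,-27,36],[-95,-27,36],[-95,27,36],[95,27,36],[-95,27,0],[95,27,0]],T([[215,158],[552,195],[540,290],[208,245],[540,302],[210,262]]))],[.55,0,1.5],.116)
r=fit([("scene",[[-60,-50,12],[-60,50,12],[60,50,12],[60,-50,12]],np.array([[72,160],[270,98],[337,310],[140,377]])/6+[140,185]),
("top",[[60,50,12],[60,-50,12],[-60,-50,12],[-60,50,12]],np.array([[28,90],[217,65],[263,285],[70,318]])/6+[315,175])],[.5,-.4,0])
print("bar",place(box,[[-95,0,154]]),"hinge",place(box,[[125,0,104]]))
print("seat",place(r,[[29,0,69]]),"foot",place(r,[[-60,0,36]]))
o=get_obs();q=o["tool_rot"]; print(R.from_quat(np.r_[q[1:],q[0]]).as_matrix().round(3))
try: print(grasp_offset)
except Exception as e: print(e)
E
```

```text
[ 0.5705  0.1214 -0.0714]
[[-0.7, -1.4], [-0.7, -1.1], [-0.0, 0.1], [-0.4, 0.1], [1.3, -0.6], [-1.9, -0.4], [-2.6, -3.7], [3.5, -4.2], [-3.9, 0.5], [0.9, -1.3], [-3.4, -0.1]]
[0.6101 0.0928 1.4619]
[[-0.5, -1.1], [0.1, -0.3], [0.4, -2.2], [2.1, -2.7], [-1.2, 1.5], [-0.3, 0.3], [-0.4, -1.8], [1.0, -0.3], [0.8, -0.2], [-2.4, -0.3], [0.7, 0.4], [-0.4, -0.4]]
[ 0.5422 -0.2614  0.1731]
[[0.2, -0.5], [0.0, -0.7], [0.4, -1.4], [-1.1, -0.8], [-0.3, -1.2], [-0.1, -1.7], [0.5, -0.2], [0.2, -0.8]]
bar [[0.47569449 0.12822264 0.154     ]] hinge [[0.69513436 0.11253369 0.104     ]]
seat [[ 0.57073217 -0.25636523  0.069     ]] foot [[ 0.48306256 -0.27169623  0.036     ]]
[[-0.961  0.277 -0.   ]
 [ 0.277  0.961 -0.002]
 [-0.    -0.002 -1.   ]]
0.0187
```

```bash
python3 -m handwheel '[5,-7,3,0,0,-10,1, 21,-27.7,3,0,0,-40,1, 21,-27.7,3,0,0,-40,1, 21,-27.7,3,0,0,-40,1, 21,-27.7,3,0,0,-40,1, 21,-27.7,3,0,0,-40,1, 21,-27.7,3,0,0,-40,1, 21,-27.7,3,0,0,-40,1]' 60
```

```text
t: 0.77
eef_pos: [0.3871, 0.3828, 0.2595]
tool_rot: [-0.0, 0.47, 0.883, -0.001]
contact_force: [0.9, 0.4, -0.0]
gripper_width: 1.0
```

```bash
python3 -m handwheel '[5,-7,0,0,0,-10,1, 21,-27.7,0,0,0,-40,1, 21,-27.7,0,0,0,-40,1, 21,-27.7,0,0,0,-40,1, 21,-27.7,0,0,0,-40,1, 21,-27.7,0,0,0,-40,1, 21,-27.7,0,0,0,-40,1, 21,-27.7,0,0,0,-40,1]'
cat > e.py <<'E'
from h import *
o=get_obs();q=o["tool_rot"];M=R.from_quat(np.r_[q[1:],q[0]]).as_matrix()
print("t",round(o["t"],2),"tcp",o["eef_pos"].round(4),"q",o["q"].round(2),"w",round(o["gripper_width"],3),"F",o["contact_force"].round(1))
print(M.round(3).tolist(),"yaw_y",np.degrees(np.arctan2(M[1,1],M[0,1])).round(1))
E
python3 e.py
```

```text
t: 1.43
eef_pos: [0.5879, 0.1171, 0.2592]
tool_rot: [-0.001, 0.744, 0.669, -0.001]
contact_force: [0.8, 1.0, -0.0]
gripper_width: 1.002
t 1.43 tcp [0.5879 0.1171 0.2592] q [-0.71  0.36  0.53  1.74 -0.2   1.1  -0.22] w 1.002 F [ 0.8  1.  -0. ]
[[0.106, 0.994, -0.003], [0.994, -0.106, 0.0], [-0.0, -0.003, -1.0]] yaw_y -6.1
```

```bash
python3 -m handwheel '[2.2,-2.4,0,0,0,0,1, 2.2,-2.4,-4,0,0,0,1, 2.2,-2.4,-8,0,0,0,1, 2.2,-2.4,-11,0,0,0,1, 2.2,-2.4,-13,0,0,0,1, 2.2,-2.4,-13.8,0,0,0,1, 2.2,-2.4,-13.8,0,0,0,1]'; python3 - <<'E'
from h import *
import cv2
im=read_camera("scene")[130:250,225:385]
cv2.imwrite("pics/s1.png",cv2.resize(im[...,::-1],None,fx=5,fy=5,interpolation=cv2.INTER_CUBIC))
E
python3 e.py
```

```text
t: 2.02
eef_pos: [0.6083, 0.0929, 0.1191]
tool_rot: [-0.002, 0.744, 0.669, -0.003]
contact_force: [0.5, -0.2, 0.0]
gripper_width: 0.998
t 2.07 tcp [0.6096 0.0929 0.1209] q [-0.6   0.54  0.47  1.82 -0.32  0.86 -0.08] w 1.0 F [0.9 0.6 0.3]
[[0.106, 0.994, -0.004], [0.994, -0.106, -0.001], [-0.001, -0.004, -1.0]] yaw_y -6.1
```

View pics/s1.png

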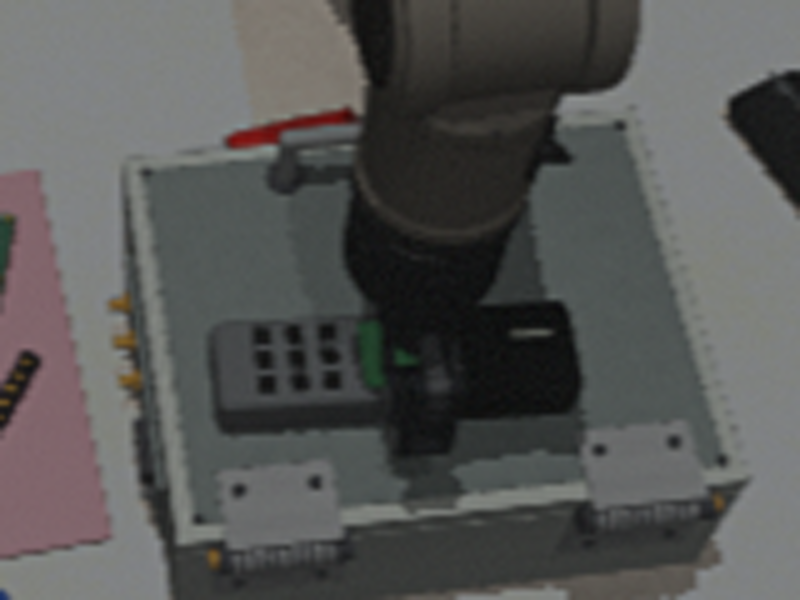

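```bash
python3 - <<'E'
from h import *
t=np.array([.6096,.0929,.121]);y=np.array([.994,-.106,0])
for z in(.12,.133): print("finger near inner/outer",proj("scene",[t+y*.043+[0,0,z-.121],t+y*.057+[0,0,z-.121]]).round(1).tolist())
p=[.6101,.0928,1.4619]
print(proj("scene",place(p,[[-95,-27,0],[95,-27,0],[0,-27,0],[-95,27,36],[95,27,36]],.116)).round(1).tolist())
E
```

```text
finger near inner/outer [[305.2, 219.9], [306.1, 224.8]]
finger near inner/outer [[305.8, 217.7], [306.7, 222.6]]
[[268.2, 217.9], [339.7, 212.7], [304.1, 215.3], [266.5, 193.3], [338.4, 188.2]]
```

The fingers straddle the meter: near finger at about (309,218), meter base from 268.6 to 340.6. The finger may sit a few mm headward of centre, so I'll recheck that over the rest. Grip and lift.

```bash
python3 -m handwheel '[0,0,0,0,0,0,0.4, 0,0,0,0,0,0,0.4, 0,0,0,0,0,0,0.4,0,0,0,0,0,0,0.4,0,0,0,0,0,0,0.4,0,0,0,0,0,0,0.4]' 60 | tail -2;  python3 -m handwheel '[0,0,1,0,0,0,0.4, 0,0,4,0,0,0,0.4, 0,0,8,0,0,0,0.4,0,0,12,0,0,0,0.4,0,0,14,0,0,0,0.4,0,0,14,0,0,0,0.4]'; python3 e.py
```

```text
contact_force: [-1.2, -0.3, 5.4]
gripper_width: 0.621
t: 3.07
eef_pos: [0.6137, 0.0931, 0.2699]
tool_rot: [0.002, 0.744, 0.668, 0.005]
contact_force: [0.5, 0.4, -2.2]
gripper_width: 0.618
t 3.07 tcp [0.6137 0.0931 0.2699] q [-0.66  0.38  0.54  1.68 -0.22  1.13 -0.16] w 0.618 F [ 0.5  0.4 -2.2]
[[0.107, 0.994, 0.009], [0.994, -0.107, 0.004], [0.005, 0.009, -1.0]] yaw_y -6.1
```

```bash
python3 -m handwheel '[-0.5,-3,0,0,0,-5,0.4, -3,-20,0,0,0,-37,0.4, -3,-20,0,0,0,-37,0.4,-3,-20,0,0,0,-37,0.4,-3,-20,0,0,0,-37,0.4,-3,-20,0,0,0,-37,0.4,-3,-20,0,0,0,-37,0.4,-3,-20,0,0,0,-37,0.4]' >/dev/null;  python3 -m handwheel '[-0.2,-3,0,0,0,-7,0.4, -1,-15,0,0,0,-36.5,0.4, -1,-15,0,0,0,-36.5,0.4,-1,-15,0,0,0,-36.5,0.4,-1,-15,0,0,0,-36.5,0.4,-1,-15,-2,0,0,-36.5,0.4,-1,-15,-4,0,0,-36.5,0.4,-1,-15,-4,0,0,-36.5,0.4]' | tail -1; python3 e.py
cat > tgt.py <<'E'
from h import *
import sys
off=float(sys.argv[1]); up=float(sys.argv[2]); dx=float(sys.argv[3]) if len(sys.argv)>3 else 0; dy=float(sys.argv[4]) if len(sys.argv)>4 else 0
p=[.5422+dx,-.2614+dy,.1731]; a=.35
seat=place(p,[[29,0,69]])[0]
mx=np.array([np.cos(a)*np.cos(p[2]),np.cos(a)*np.sin(p[2]),np.sin(a)]); my=np.array([-np.sin(p[2]),np.cos(p[2]),0]); mz=np.cross(mx,my)
ty=-my; tz=-mz; T=np.c_[np.cross(ty,tz),ty,tz]
tcp=seat+mz*(.005+up)+mx*off
o=get_obs();q=o["tool_rot"];M=R.from_quat(np.r_[q[1:],q[0]]).as_matrix()
print("shift cm",((tcp-o["eef_pos"])*100).round(2),"turn deg",np.degrees(R.from_matrix(T@M.T).as_rotvec()).round(1))
print("mx",mx.round(3),"mz",mz.round(3))
E
python3 tgt.py 0 0.06
```

```text
gripper_width: 0.624
t 4.4 tcp [ 0.572  -0.2536  0.2252] q [-0.29  0.53  0.87  1.73 -0.44  1.1  -0.67] w 0.624 F [-1.1  0.8 -2.3]
[[0.983, 0.184, -0.0], [0.184, -0.983, -0.003], [-0.001, 0.003, -1.0]] yaw_y -79.4
shift cm [-2.32 -0.67 -9.52] turn deg [  3.8 -19.8  -0.7]
mx [0.925 0.162 0.343] mz [-0.338 -0.059  0.939]
```

```bash
python3 -m handwheel '[-1,-0.2,-2,1.3,-6.5,-0.2,0.4, -2,-0.5,-5,2.6,-13.2,-0.5,0.4, -2.3,-0.7,-8,3.8,-19.8,-0.7,0.4, -2.3,-0.7,-9.5,3.8,-19.8,-0.7,0.4,-2.3,-0.7,-9.5,3.8,-19.8,-0.7,0.4,-2.3,-0.7,-9.5,3.8,-19.8,-0.7,0.4]' | tail -1; python3 e.py;python3 tgt.py 0 0
python3 - <<'E'
import cv2, numpy as np
from h import *
def c(n,x,y,w,h,s):
    im=read_camera(n)[y:y+h,x:x+w]
    return cv2.convertScaleAbs(cv2.resize(im[...,::-1],None,fx=s,fy=s,interpolation=cv2.INTER_CUBIC),alpha=1.5)
cv2.imwrite("pics/r2.png",np.hstack([c("scene",135,175,75,90,5),c("top",300,160,75,90,5)]))
E
```

```text
gripper_width: 0.619
t 4.9 tcp [ 0.5495 -0.2596  0.1307] q [-0.03  0.44  0.6   2.06 -0.88  0.61 -0.19] w 0.619 F [ 0.7 -0.1 -2.1]
[[0.925, 0.174, 0.338], [0.162, -0.985, 0.062], [0.343, -0.002, -0.939]] yaw_y -80.0
shift cm [ 1.96  0.29 -5.7 ] turn deg [-0.1 -0.  -0.1]
mx [0.925 0.162 0.343] mz [-0.338 -0.059  0.939]
```

View pics/r2.png

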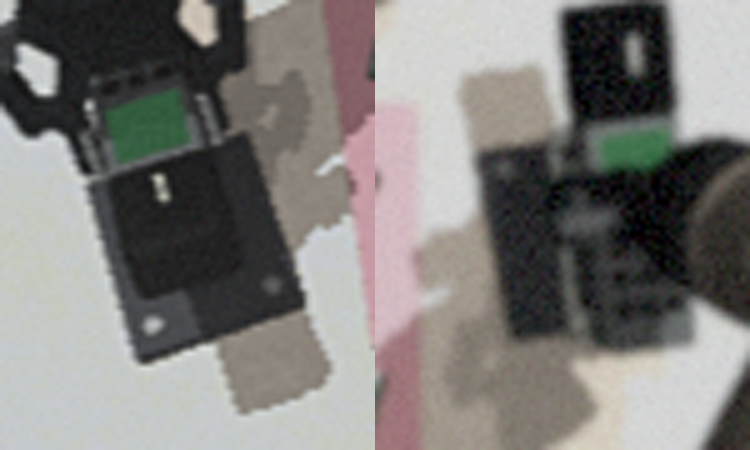

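```bash
python3 - <<'E'
from h import *
o=get_obs();q=o["tool_rot"];M=R.from_quat(np.r_[q[1:],q[0]]).as_matrix();t=o["eef_pos"]
B=np.c_[M[:,0],-M[:,1],-M[:,2]]
for d in(0,-.01):
  org=t-B[:,2]*.005+B[:,0]*d
  P=np.array([[95,27,36],[95,-27,36],[95,27,0],[95,-27,0]])/1000@B.T+org
  print(d,"scene",((proj("scene",P)-[135,175])*5).round(0).tolist(),"top",((proj("top",P)-[300,160])*5+[375,0]).round(0).tolist())
r=[.5422,-.2614,.1731]; P=place(r,[[-60,-50,12],[-60,50,12],[60,50,12],[60,-50,12]])
print("rest scene",((proj("scene",P)-[135,175])*5).round(0).tolist(),"top",((proj("top",P)-[300,160])*5+[375,0]).round(0).tolist())
E
```

```text
0 scene [[231.0, 215.0], [120.0, 252.0], [248.0, 267.0], [141.0, 303.0]] top [[572.0, 10.0], [674.0, -5.0], [552.0, 6.0], [650.0, -8.0]]
-0.01 scene [[227.0, 202.0], [117.0, 238.0], [244.0, 253.0], [138.0, 290.0]] top [[574.0, 29.0], [676.0, 14.0], [554.0, 24.0], [652.0, 10.0]]
rest scene [[86.0, 181.0], [250.0, 128.0], [308.0, 301.0], [136.0, 360.0]] top [[672.0, 312.0], [509.0, 336.0], [472.0, 144.0], [631.0, 121.0]]
```

In this picture the scene half has the meter's head end at (145,300) to (245,270), which matches the model. The top half suggests it is a few mm toward +y, so I'll correct slightly and descend along the plate normal.

```bash
python3 -m handwheel '[0.8,0,-1.5,0,0,0,0.4, 1.5,0.1,-3,0,0,0,0.4, 2.1,0.15,-4.6,0,0,0,0.4, 2.1,0.15,-4.6,0,0,0,0.4, 2.3,0.2,-5.1,0,0,0,0.4,2.3,0.2,-5.1,0,0,0,0.4]' ; python3 e.py; python3 tgt.py 0.005 0 0 -0.0015
```

```text
t: 5.5
eef_pos: [0.5761, -0.2579, 0.082]
tool_rot: [-0.015, 0.98, 0.087, 0.175]
contact_force: [-0.2, 0.5, -2.8]
gripper_width: 0.62
t 5.5 tcp [ 0.5761 -0.2579  0.082 ] q [ 0.03  0.54  0.5   2.04 -1.    0.54 -0.1 ] w 0.62 F [-0.2  0.5 -2.8]
[[0.923, 0.177, 0.342], [0.166, -0.984, 0.06], [0.347, 0.002, -0.938]] yaw_y -79.8
shift cm [-0.24  0.05 -0.66] turn deg [ 0.1  0.2 -0.3]
mx [0.925 0.162 0.343] mz [-0.338 -0.059  0.939]
```

```bash
python3 -m handwheel '[-0.2,0,-0.2,0,0,0,0.4, -0.2,0.05,-0.4,0,0,0,0.4,-0.2,0.05,-0.4,0,0,0,0.4,-0.2,0.05,-0.4,0,0,0,0.4]' ; python3 tgt.py 0.005 0 0 -0.0015
```

```text
t: 5.83
eef_pos: [0.5742, -0.2577, 0.0787]
tool_rot: [-0.014, 0.98, 0.087, 0.176]
contact_force: [-0.9, -0.4, 0.1]
gripper_width: 0.62
shift cm [-0.05  0.03 -0.33] turn deg [ 0.1  0.3 -0.2]
mx [0.925 0.162 0.343] mz [-0.338 -0.059  0.939]
```

```bash
python3 -m handwheel '[0.05,0.02,-0.15,0,0,0,0.4, 0.05,0.02,-0.15,0,0,0,0.4, 0.05,0.02,-0.15,0,0,0,0.4]' ; python3 -m handwheel '[0,0,0,0,0,0,0.7, 0,0,0,0,0,0,0.8,0,0,0,0,0,0,1,0,0,0,0,0,0,1,0,0,0,0,0,0,1,0,0,0,0,0,0,1]'; python3 tgt.py 0.005 0 0 -0.0015
```

```text
t: 6.08
eef_pos: [0.5744, -0.2577, 0.0785]
tool_rot: [-0.015, 0.98, 0.087, 0.177]
contact_force: [-7.3, 2.7, 11.2]
gripper_width: 0.623
t: 6.58
eef_pos: [0.5745, -0.2577, 0.0784]
tool_rot: [-0.015, 0.98, 0.087, 0.177]
contact_force: [-1.1, 0.7, 0.4]
gripper_width: 0.996
shift cm [-0.08  0.03 -0.3 ] turn deg [ 0.   0.4 -0.2]
mx [0.925 0.162 0.343] mz [-0.338 -0.059  0.939]
```

```bash
python3 -m handwheel '[-0.7,-0.1,1.9,0,0,0,1, -1.7,-0.3,4.7,0,0,0,1, -2.7,-0.5,7.5,0,0,0,1, -3,-0.5,10,-1.2,6.6,0.2,1, -3,-0.5,13,-2.4,13,0.4,1,-3,-0.5,17,-3.8,19.8,0.7,1,-3,-0.5,17,-3.8,19.8,0.7,1]' ; python3 -m handwheel '[-1,3,1,0,0,7,1, -4,20,1,0,0,38,1, -4,20,1,0,0,38,1,-4,20,1,0,0,38,1,-4,20,1,0,0,38,1,-4,20,1,0,0,38,1,-4,20,1,0,0,38,1,-4,20,1,0,0,38,1]'; python3 e.py
python3 - <<'E'
import cv2, numpy as np
from h import *
def c(n,x,y,w,h,s):
    im=read_camera(n)[y:y+h,x:x+w]
    return cv2.convertScaleAbs(cv2.resize(im[...,::-1],None,fx=s,fy=s,interpolation=cv2.INTER_CUBIC),alpha=1.5)
cv2.imwrite("pics/r3.png",np.hstack([c("scene",135,175,75,90,5),c("top",300,160,75,90,5)]))
r=[.5422,-.2614,.1731]
M=np.c_[[np.cos(.35),0,np.sin(.35)],[0,1,0],[-np.sin(.35),0,np.cos(.35)]]
P=place(r,np.array([[95,27,36],[95,-27,36],[-95,27,36],[-95,-27,36],[95,27,0],[95,-27,0]])@M.T+[29,0,69])
print("scene",((proj("scene",P)-[135,175])*5).round(0).tolist(),"top",((proj("top",P)-[300,160])*5+[375,0]).round(0).tolist())
E
```

```text
t: 7.17
eef_pos: [0.5519, -0.2613, 0.256]
tool_rot: [0.005, 0.995, 0.099, 0.004]
contact_force: [2.4, -0.3, -0.5]
gripper_width: 0.999
t: 7.83
eef_pos: [0.512, -0.0614, 0.266]
tool_rot: [0.003, 0.909, 0.417, 0.006]
contact_force: [0.3, 0.2, -0.2]
gripper_width: 1.002
t 7.83 tcp [ 0.512  -0.0614  0.266 ] q [-0.65  0.2   0.76  1.94 -0.16  1.05 -0.54] w 1.002 F [ 0.3  0.2 -0.2]
[[0.652, 0.758, 0.013], [0.758, -0.652, -0.001], [0.008, 0.01, -1.0]] yaw_y -40.7
scene [[259.0, 297.0], [154.0, 333.0], [190.0, 74.0], [98.0, 103.0], [276.0, 344.0], [173.0, 380.0]] top [[539.0, 10.0], [635.0, -4.0], [575.0, 341.0], [668.0, 327.0], [522.0, 7.0], [614.0, -6.0]]
```

View pics/r3.png

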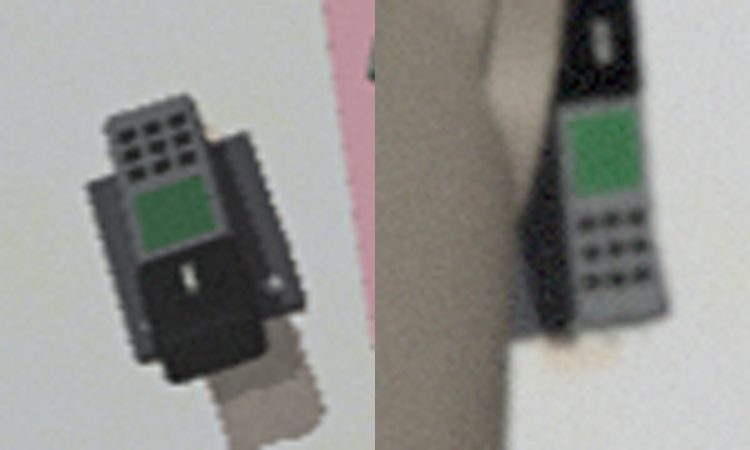

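The meter sits on the rest face up, head at about (215,370) and foot at about (150,105) in the scene half. I'll measure its slide offset from the screen corners and the head boundary.

```bash
python3 - <<'E'
from h import *
def back(n,uv,z):
    c=C[n];Rm=np.array(c["R"]);o=-Rm.T@c["t"];d=Rm.T@np.array([(uv[0]-c["cx"])/c["fx"],(uv[1]-c["cy"])/c["fy"],1]);return o+d*(z-o[2])/d[2]
def inv(p,X): 
    c,s=np.cos(p[2]),np.sin(p[2]);d=X[:2]-p[:2];return [c*d[0]+s*d[1],-s*d[0]+c*d[1],.036]
m=[.6101,.0928,1.4619]
I=np.array([[308,270],[395,265],[403,330],[315,338],[410,348],[403,258],[160,272],[168,360]])/5+[235,140]
F=np.array([inv(m,back("scene",u,.152)) for u in I]);print((F*1000).round(0).tolist())
N=np.array([[207,175],[217,232],[145,252],[133,195],[138,263],[232,232],[190,95],[103,117]])/5+[135,175]
M=np.c_[[np.cos(.35),0,np.sin(.35)],[0,1,0],[-np.sin(.35),0,np.cos(.35)]]
def mod(p):
    G=(F@R.from_euler("z",p[2]).as_matrix().T)@M.T*1000+[29,0,69]+M@[p[0],p[1],0]
    return (proj("scene",place([.5422,-.2614,.1731],G))-N).ravel()
r=least_squares(mod,[0,0,0],x_scale=[5,5,.1],loss="soft_l1");print("slide mm, lat mm, yaw",r.x.round(3));print(mod(r.x).reshape(-1,2).round(1).tolist())
E
```

```text
[[-17.0, 18.0, 36.0], [29.0, 18.0, 36.0], [26.0, -21.0, 36.0], [-19.0, -21.0, 36.0], [28.0, -31.0, 36.0], [33.0, 22.0, 36.0], [-94.0, 24.0, 36.0], [-95.0, -28.0, 36.0]]
slide mm, lat mm, yaw [ 1.1759e+01  9.0800e-01 -1.0000e-03]
[[-0.1, 0.2], [1.0, -0.1], [0.9, 0.1], [0.1, 0.5], [-1.6, -0.3], [-0.2, 0.7], [-0.0, -1.3], [-0.4, -0.4]]
```

It is straight and centred, but about 9–12 mm up from the lip, near the limit. I'll re-grip lightly and slide it down to the lip by feel.

```bash
python3 -m handwheel '[1,-3,0,0,0,-7,1, 4,-20,-1,0,0,-38,1,4,-20,-1,0,0,-38,1,4,-20,-1,0,0,-38,1,4,-20,-1,0,0,-38,1,4,-20,-1,0,0,-38,1,4,-20,-1,0,0,-38,1,4,-20,-1,0,0,-38,1]' >/dev/null;  python3 tgt.py 0.010 0.08 0 -0.0015
```

```text
shift cm [  0.     0.38 -10.33] turn deg [  4.2 -19.3  -0.9]
mx [0.925 0.162 0.343] mz [-0.338 -0.059  0.939]
```

```bash
python3 -m handwheel '[0,0.1,-2,1.4,-6.4,-0.3,1, 0,0.2,-4.5,2.8,-12.8,-0.6,1, 0,0.4,-7.5,4.2,-19.3,-0.9,1, 0,0.4,-10.3,4.2,-19.3,-0.9,1,0,0.4,-10.3,4.2,-19.3,-0.9,1,0,0.4,-10.3,4.2,-19.3,-0.9,1]' >/dev/null;  python3 tgt.py 0.006 0.004 0 -0.0015
```

```text
shift cm [ 2.21  0.24 -7.29] turn deg [-0.1 -0.1 -0.1]
mx [0.925 0.162 0.343] mz [-0.338 -0.059  0.939]
```

```bash
python3 -m handwheel '[0.8,0.1,-2.5,0,0,0,1, 1.5,0.2,-5,0,0,0,1, 2,0.2,-6.5,0,0,0,1, 2.2,0.25,-7.3,0,0,0,1, 2.2,0.25,-7.3,0,0,0,1, 2.2,0.25,-7.3,0,0,0,1]';  python3 -m handwheel '[0,0,0,0,0,0,0.4,0,0,0,0,0,0,0.4,0,0,0,0,0,0,0.4,0,0,0,0,0,0,0.4,0,0,0,0,0,0,0.4]' 20;  python3 -m handwheel '[-0.18,-0.03,-0.07,0,0,0,0.4,-0.37,-0.06,-0.14,0,0,0,0.4,-0.37,-0.06,-0.14,0,0,0,0.4]'
```

```text
t: 9.6
eef_pos: [0.5747, -0.2574, 0.0809]
tool_rot: [-0.015, 0.981, 0.087, 0.174]
contact_force: [-0.0, -1.2, 0.2]
gripper_width: 1.0
t: 10.02
eef_pos: [0.5754, -0.2577, 0.0825]
tool_rot: [-0.015, 0.981, 0.087, 0.175]
contact_force: [-2.3, 1.0, 7.5]
gripper_width: 0.631
t: 10.27
eef_pos: [0.5707, -0.2583, 0.0808]
tool_rot: [-0.015, 0.981, 0.087, 0.174]
contact_force: [-3.5, 0.4, 1.9]
gripper_width: 0.631
```

```bash
for i in 1; do python3 -m handwheel '[-0.18,-0.03,-0.07,0,0,0,0.4,-0.18,-0.03,-0.07,0,0,0,0.4]'|grep -E 'eef|cont'; python3 -m handwheel '[-0.18,-0.03,-0.07,0,0,0,0.4,-0.18,-0.03,-0.07,0,0,0,0.4]'|grep -E 'eef|cont'; done
```

```text
eef_pos: [0.5682, -0.2588, 0.0799]
contact_force: [-2.0, -0.1, -0.8]
eef_pos: [0.567, -0.259, 0.0794]
contact_force: [3.0, 0.7, -1.3]
```

```bash
python3 -m handwheel '[-0.15,-0.03,-0.06,0,0,0,0.4,-0.15,-0.03,-0.06,0,0,0,0.4]'|grep -E 'eef|cont'; python3 -m handwheel '[0,0,0,0,0,0,0.7,0,0,0,0,0,0,1,0,0,0,0,0,0,1,0,0,0,0,0,0,1,0,0,0,0,0,0,1]'; python3 -m handwheel '[-0.7,-0.1,1.9,0,0,0,1, -1.7,-0.3,4.7,0,0,0,1, -2.7,-0.5,7.5,0,0,0,1, -3,-0.5,10,-1.2,6.6,0.2,1, -3,-0.5,13,-2.4,13,0.4,1,-3,-0.5,17,-3.8,19.8,0.7,1,-3,-0.5,17,-3.8,19.8,0.7,1]' >/dev/null; python3 -m handwheel '[-1,3,1,0,0,7,1, -6,20,1,0,0,38,1, -6,20,1,0,0,38,1,-6,20,1,0,0,38,1,-6,20,1,0,0,38,1,-6,20,1,0,0,38,1,-6,20,1,0,0,38,1,-6,20,1,0,0,38,1]'; python3 e.py
```

```text
eef_pos: [0.567, -0.259, 0.0795]
contact_force: [5.3, 1.3, 1.6]
t: 11.18
eef_pos: [0.5665, -0.2592, 0.0793]
tool_rot: [-0.015, 0.981, 0.087, 0.175]
contact_force: [-0.1, -0.7, -0.6]
gripper_width: 0.998
t: 12.43
eef_pos: [0.4837, -0.0629, 0.2668]
tool_rot: [0.003, 0.909, 0.417, 0.004]
contact_force: [-0.5, -1.3, 0.4]
gripper_width: 1.003
t 12.43 tcp [ 0.4837 -0.0629  0.2668] q [-0.7   0.14  0.78  1.99 -0.11  1.04 -0.58] w 1.003 F [-0.5 -1.3  0.4]
[[0.652, 0.758, 0.011], [0.758, -0.652, -0.002], [0.005, 0.009, -1.0]] yaw_y -40.7
```

Force built up with no further motion, so the foot is on the lip. On to the bar.

```bash
python3 -m handwheel '[-0.2,3,0,0,0,6,1, -0.8,19.1,-1,0,0,36.6,1,-0.8,19.1,-1,0,0,36.6,1,-0.8,19.1,-1,0,0,36.6,1,-0.8,19.1,-1,0,0,36.6,1,-0.8,19.1,-1,0,0,36.6,1,-0.8,19.1,-1,0,0,36.6,1,-0.8,19.1,-1,0,0,36.6,1]'>/dev/null; python3 e.py
python3 - <<'E'
import cv2, numpy as np
from h import *
def c(n,x,y,w,h,s):
    im=read_camera(n)[y:y+h,x:x+w]
    return cv2.convertScaleAbs(cv2.resize(im[...,::-1],None,fx=s,fy=s,interpolation=cv2.INTER_CUBIC),alpha=1.4)
cv2.imwrite("pics/r4.png",np.hstack([c("scene",135,175,65,90,5),c("top",145,160,90,90,5)]))
r=[.5422,-.2614,.1731]
print(((proj("top",[[.4757,.1282,.154]])-[145,160])*5+[325,0]))
E
```

```text
t 13.1 tcp [0.4766 0.126  0.2565] q [-0.9   0.15  0.57  1.99 -0.09  1.02 -0.36] w 0.999 F [-0.2 -1.5  0.5]
[[0.078, 0.997, 0.01], [0.997, -0.078, 0.004], [0.004, 0.009, -1.0]] yaw_y -4.5
[[622.68791436 287.28978226]]
```

View pics/r4.png

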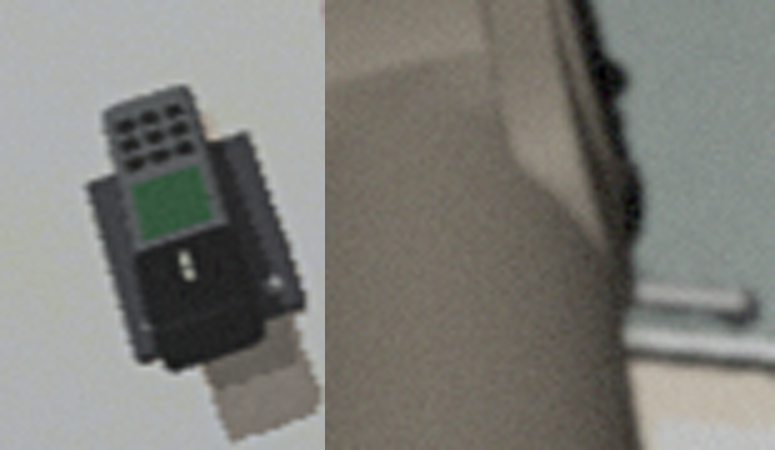

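The meter has moved down about 10 zoomed pixels (≈8 mm) and is straight. The bar's visible end is at (755,303) in the zoom, as modelled. Now I'll descend onto the bar.

```bash
python3 -m handwheel '[-0.1,0.2,-4,0,0,0,1,-0.1,0.2,-8,0,0,0,1,-0.1,0.2,-10.5,0,0,0,1,-0.1,0.2,-12.1,0,0,0,1,-0.1,0.2,-12.1,0,0,0,1]'; python3 -m handwheel '[0,0,0,0,0,0,0.5,0,0,0,0,0,0,0.2,0,0,0,0,0,0,0,0,0,0,0,0,0,0,0,0,0,0,0,0,0,0,0,0,0,0,0,0,0,0,0,0,0,0,0,0,0,0,0,0,0]' 60; python3 e.py
```

```text
t: 13.62
eef_pos: [0.4736, 0.1251, 0.1328]
tool_rot: [0.001, 0.736, 0.677, 0.002]
contact_force: [-0.1, -0.0, -0.6]
gripper_width: 0.999
t 13.62 tcp [0.4736 0.1251 0.1328] q [-0.82  0.33  0.53  2.11 -0.24  0.75 -0.23] w 0.999 F [-0.1 -0.  -0.6]
[[0.082, 0.997, 0.005], [0.997, -0.082, 0.001], [0.001, 0.005, -1.0]] yaw_y -4.7invalid input at $: expected a multiple of 7 numbers
```

```bash
python3 -m handwheel '[0,0,0,0,0,0,0.5,0,0,0,0,0,0,0.2,0,0,0,0,0,0,0,0,0,0,0,0,0,0,0,0,0,0,0,0,0,0,0,0,0,0,0,0,0,0,0,0,0,0,0,0,0,0,0]' 60; python3 e.py
cat > lid.py <<'E'
from h import *
import sys
# usage: lid.py angle... : TCP shifts (cm) and turn (deg) so the grasp point follows the arc; tool tilts by K*angle
box=[.5705,.1214,-.0714]; K=0.4
o=get_obs();q=o["tool_rot"];M=R.from_quat(np.r_[q[1:],q[0]]).as_matrix()
h=place(box,[[125,0,104]])[0]; ax=place(box,[[0,1000,0]])[0]-place(box,[[0,0,0]])[0]; ex=np.array([np.cos(box[2]),np.sin(box[2]),0])
g=o["eef_pos"]-M[:,2]*.0187
v=g-h; cur=np.arctan2(v[2],-(v@ex))-np.arctan2(50,220)
print("r mm",round(1000*np.hypot(v[2],v@ex),1),"lid now est",round(cur,3),"tool tilt",np.degrees(np.arcsin(M[:,2]@ex)).round(1))
for a in map(float,sys.argv[1:]):
    Q=R.from_rotvec(ax*(a-cur)); S=R.from_rotvec(ax*(a-cur)*K)
    t=h+Q.apply(v)+S.apply(M[:,2])*.0187
    print(a,"cm",((t-o["eef_pos"])*100).round(1),"deg",np.degrees(S.as_rotvec()).round(1))
E
python3 lid.py .05 .15 .3 .5 .7 .8 .9 1.0
```

```text
t 13.62 tcp [0.4736 0.1251 0.1328] q [-0.82  0.33  0.53  2.11 -0.24  0.75 -0.23] w 0.999 F [-0.1 -0.  -0.6]
[[0.082, 0.997, 0.005], [0.997, -0.082, 0.001], [0.001, 0.005, -1.0]] yaw_y -4.7
r mm 227.0 lid now est -0.012 tool tilt 0.3
0.05 cm [ 0.3 -0.   1.4] deg [0.1 1.4 0. ]
0.15 cm [ 0.9 -0.1  3.5] deg [0.3 3.7 0. ]
0.3 cm [ 2.3 -0.2  6.6] deg [0.5 7.1 0. ]
0.5 cm [ 4.8 -0.3 10.3] deg [ 0.8 11.7  0. ]
0.7 cm [ 8.  -0.6 13.4] deg [ 1.2 16.3  0. ]
0.8 cm [ 9.8 -0.7 14.7] deg [ 1.3 18.6  0. ]
0.9 cm [11.7 -0.8 15.8] deg [ 1.5 20.9  0. ]
1.0 cm [13.7 -1.  16.7] deg [ 1.7 23.1  0. ]invalid input at $: expected a multiple of 7 numbers
```

```bash
python3 -m handwheel '[0,0,0,0,0,0,0.5, 0,0,0,0,0,0,0.2, 0,0,0,0,0,0,0, 0,0,0,0,0,0,0, 0,0,0,0,0,0,0, 0,0,0,0,0,0,0, 0,0,0,0,0,0,0, 0,0,0,0,0,0,0]' 60; python3 lid.py .05 .1 .15 .2 .25 .3
```

```text
t: 14.28
eef_pos: [0.4741, 0.1254, 0.1334]
tool_rot: [0.002, 0.735, 0.678, 0.003]
contact_force: [-0.2, -0.1, 3.8]
gripper_width: 0.117
r mm 226.7 lid now est -0.01 tool tilt 0.3
0.05 cm [ 0.3 -0.   1.3] deg [0.1 1.4 0. ]
0.1 cm [ 0.6 -0.   2.4] deg [0.2 2.5 0. ]
0.15 cm [ 0.9 -0.1  3.5] deg [0.3 3.6 0. ]
0.2 cm [ 1.3 -0.1  4.5] deg [0.3 4.8 0. ]
0.25 cm [ 1.8 -0.1  5.5] deg [0.4 5.9 0. ]
0.3 cm [ 2.3 -0.2  6.5] deg [0.5 7.1 0. ]
```

```bash
python3 -m handwheel '[0.1,0,0.6,0,0.7,0,0, 0.3,0,1.3,0.1,1.4,0,0, 0.6,0,2.4,0.2,2.5,0,0, 0.9,-0.1,3.5,0.3,3.6,0,0, 1.3,-0.1,4.5,0.3,4.8,0,0, 1.8,-0.1,5.5,0.4,5.9,0,0, 2.3,-0.2,6.5,0.5,7.1,0,0, 2.3,-0.2,6.5,0.5,7.1,0,0]'; python3 lid.py .35 .4 .45 .5 .55 .6 .65 
```

```text
t: 14.95
eef_pos: [0.4973, 0.1237, 0.1993]
tool_rot: [-0.045, 0.734, 0.676, -0.041]
contact_force: [-4.0, 1.5, 0.4]
gripper_width: 0.116
r mm 226.6 lid now est 0.303 tool tilt -6.9
0.35 cm [ 0.5 -0.   0.9] deg [0.1 1.1 0. ]
0.4 cm [ 1.1 -0.1  1.9] deg [0.2 2.2 0. ]
0.45 cm [ 1.8 -0.1  2.8] deg [0.2 3.4 0. ]
0.5 cm [ 2.5 -0.2  3.6] deg [0.3 4.5 0. ]
0.55 cm [ 3.2 -0.2  4.5] deg [0.4 5.6 0. ]
0.6 cm [ 4.  -0.3  5.3] deg [0.5 6.8 0. ]
0.65 cm [ 4.8 -0.3  6. ] deg [0.6 7.9 0. ]
```

```bash
python3 -m handwheel '[0.5,0,0.9,0.1,1.1,0,0, 1.1,-0.1,1.9,0.2,2.2,0,0, 1.8,-0.1,2.8,0.2,3.4,0,0, 2.5,-0.2,3.6,0.3,4.5,0,0, 3.2,-0.2,4.5,0.4,5.6,0,0, 4,-0.3,5.3,0.5,6.8,0,0, 4.8,-0.3,6,0.6,7.9,0,0, 4.8,-0.3,6,0.6,7.9,0,0]'; python3 lid.py .7 .75 .8 .85 .9 .95 1.0; python3 e.py 
```

```text
t: 15.62
eef_pos: [0.5448, 0.1204, 0.2598]
tool_rot: [-0.096, 0.729, 0.671, -0.089]
contact_force: [-8.1, -0.2, 6.4]
gripper_width: 0.117
r mm 226.8 lid now est 0.65 tool tilt -15.0
0.7 cm [ 0.9 -0.1  0.7] deg [0.1 1.2 0. ]
0.75 cm [ 1.7 -0.1  1.4] deg [0.2 2.3 0. ]
0.8 cm [ 2.7 -0.2  2. ] deg [0.2 3.4 0. ]
0.85 cm [ 3.6 -0.3  2.6] deg [0.3 4.6 0. ]
0.9 cm [ 4.6 -0.3  3.1] deg [0.4 5.7 0. ]
0.95 cm [ 5.6 -0.4  3.6] deg [0.5 6.9 0. ]
1.0 cm [ 6.6 -0.5  4. ] deg [0.6 8.  0. ]
t 15.62 tcp [0.5448 0.1204 0.2598] q [-0.67  0.44  0.55  1.65 -0.29  1.38 -0.13] w 0.117 F [-8.1 -0.2  6.4]
[[0.082, 0.962, -0.259], [0.997, -0.08, 0.02], [-0.001, -0.26, -0.966]] yaw_y -4.7
```

```bash
python3 -m handwheel '[0.9,-0.1,0.7,0.1,1.2,0,0, 1.7,-0.1,1.4,0.2,2.3,0,0, 2.7,-0.2,2,0.2,3.4,0,0, 3.6,-0.3,2.6,0.3,4.6,0,0, 4.6,-0.3,3.1,0.4,5.7,0,0, 5.6,-0.4,3.6,0.5,6.9,0,0, 6.6,-0.5,4,0.6,8,0,0, 6.6,-0.5,4,0.6,8,0,0]'; python3 -m handwheel '[0,0,0,0,0,0,0, 0,0,0,0,0,0,0]'>/dev/null; python3 lid.py 0.95 .9 .85 .8 .78; python3 e.py
python3 - <<'E'
import cv2
from h import *
im=read_camera("scene")[110:260,135:385]
cv2.imwrite("pics/l5.png",cv2.resize(im[...,::-1],None,fx=3,fy=3,interpolation=cv2.INTER_CUBIC))
E
```

```text
t: 16.28
eef_pos: [0.6117, 0.1156, 0.3003]
tool_rot: [-0.147, 0.721, 0.664, -0.136]
contact_force: [-2.0, 1.6, 8.1]
gripper_width: 0.12
r mm 226.7 lid now est 1.006 tool tilt -23.0
0.95 cm [-1.1  0.1 -0.5] deg [-0.1 -1.3 -0. ]
0.9 cm [-2.1  0.2 -1. ] deg [-0.2 -2.4 -0. ]
0.85 cm [-3.1  0.2 -1.5] deg [-0.3 -3.6 -0. ]
0.8 cm [-4.1  0.3 -2.1] deg [-0.3 -4.7 -0. ]
0.78 cm [-4.4  0.3 -2.3] deg [-0.4 -5.2 -0. ]
t 16.45 tcp [0.612  0.1156 0.3004] q [-0.55  0.62  0.54  1.33 -0.35  1.68 -0.08] w 0.117 F [0.2 0.  5.7]
[[0.082, 0.917, -0.39], [0.997, -0.076, 0.031], [-0.002, -0.391, -0.92]] yaw_y -4.8
```

View pics/l5.png

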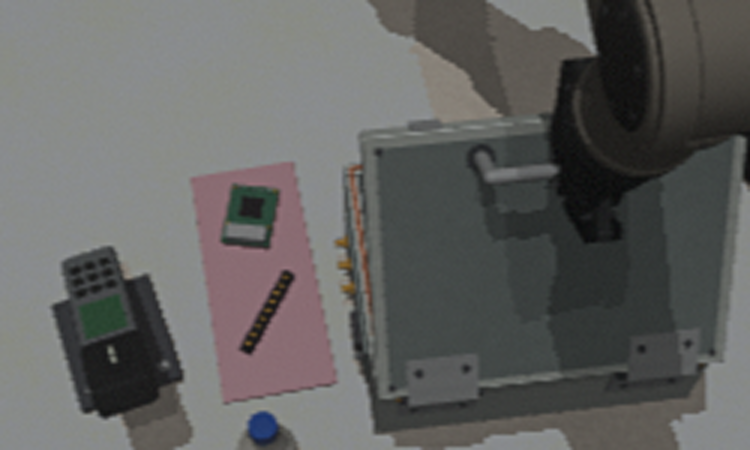

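The lid stands open with the bar in the jaws; its latch corner is at zoom (360,133). The meter is still on the rest. Easing back to about 0.80.

```bash
python3 -m handwheel '[-0.5,0,-0.2,0,-0.6,0,0, -1.1,0.1,-0.5,-0.1,-1.3,0,0, -2.1,0.2,-1,-0.2,-2.4,0,0, -3.1,0.2,-1.5,-0.3,-3.6,0,0, -3.7,0.3,-1.8,-0.3,-4.2,0,0, -4.1,0.3,-2.1,-0.3,-4.7,0,0, -4.1,0.3,-2.1,-0.3,-4.7,0,0, -4.1,0.3,-2.1,-0.3,-4.7,0,0]'; python3 -m handwheel '[0,0,0,0,0,0,0, 0,0,0,0,0,0,0, 0,0,0,0,0,0,0, 0,0,0,0,0,0,0, 0,0,0,0,0,0,0, 0,0,0,0,0,0,0]'>/dev/null; python3 lid.py; python3 e.py
python3 - <<'E'
import cv2
from h import *
im=read_camera("scene")[110:260,135:385]
cv2.imwrite("pics/l6.png",cv2.resize(im[...,::-1],None,fx=3,fy=3,interpolation=cv2.INTER_CUBIC))
for a in(.6,.7,.8,.9,1.0):
    P=[]
    for x,y,z in[(-120,-150,116),(-95,-60,154),(120,-150,116)]:
        dx,dz=x-125,z-104; P.append([125+dx*np.cos(a)+dz*np.sin(a),y,104-dx*np.sin(a)+dz*np.cos(a)])
    print(a,((proj("scene",place([.5705,.1214,-.0714],P))-[135,110])*3).round(0).tolist())
E
```

```text
t: 17.17
eef_pos: [0.571, 0.1184, 0.2793]
tool_rot: [-0.117, 0.726, 0.669, -0.108]
contact_force: [0.2, -0.8, 1.9]
gripper_width: 0.114
r mm 226.5 lid now est 0.798 tool tilt -18.3
t 17.67 tcp [0.5712 0.1184 0.2794] q [-0.62  0.51  0.55  1.53 -0.31  1.5  -0.1 ] w 0.118 F [-1.1 -0.   3.1]
[[0.082, 0.946, -0.313], [0.997, -0.078, 0.025], [-0.0, -0.314, -0.949]] yaw_y -4.7
0.6 [[349.0, 109.0], [466.0, 127.0], [377.0, 394.0]]
0.7 [[351.0, 111.0], [472.0, 134.0], [377.0, 395.0]]
0.8 [[354.0, 115.0], [477.0, 145.0], [377.0, 397.0]]
0.9 [[357.0, 124.0], [483.0, 158.0], [377.0, 398.0]]
1.0 [[360.0, 136.0], [490.0, 175.0], [377.0, 400.0]]
```

View pics/l6.png

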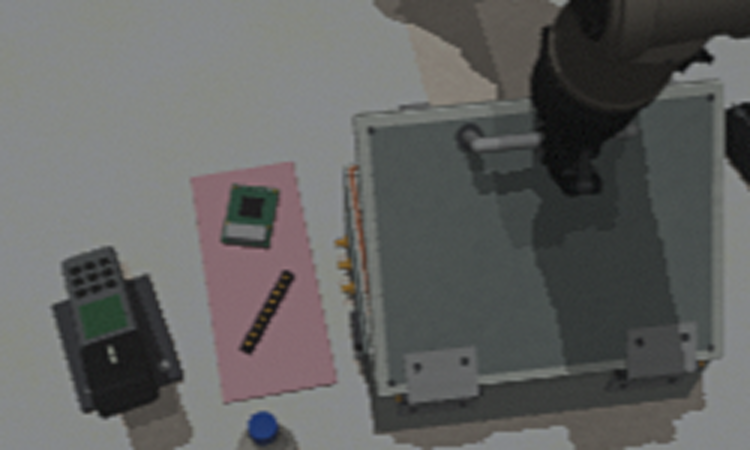

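The latch corner is at (355,115) and the bar end at (475,144), matching a lid angle of 0.80. The meter is seated and the bystanders in view are in place. Handing in.

```bash
python3 -c "
from station import *
print(get_obs()['joint_vel'].round(3)); print(hand_in())"
```

```text
[-0.    -0.    -0.001  0.003  0.    -0.001 -0.001]
the job is handed in; nothing more can be done
None
```

The meter is on the rest, and the lid is held still at about 0.80 rad with the gripper on its bar. I handed the job in at about 17.7 s of the 64 s.

- **Meter:** It first landed about 9–12 mm up from the lip, near the limit. I re-gripped it lightly and slid it down until the contact force showed the foot against the lip. The last pictures show it straight and face up. I did not re-measure its position in numbers after the slide. Before it, the fit gave 1 mm off the middle line and no measurable turn.
- **Lid:** I raised it by the bar to about 1.00 rad and eased it back to 0.80 rad. The arm's position (0.798) and the camera picture (about 0.80) agree. The arm was at rest, and the gripper was shut on the bar with a 60 N grip setting (opening 0.118).
- **Checks that disagreed or are missing:** While carrying the meter, the top camera placed it about 4–6 mm to one side of where the scene camera did; I trusted mainly the scene camera. The module, strip and bottle looked unmoved in the last picture. The driver, mouse, parts tray and flux jar were hidden, cut off or out of frame there, so I did not confirm them at the end. The arm passed well above them and I saw no unexpected contact force.

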